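# Fold out the tool hook and lock the push block home on it

### The job

Swing the folded steel hook on the upright board all the way out to its stop. Then hang the plywood push block on its bar by the window in the block's upright plate, and use the block to push the stiff sleeve along the bar until it is seated hard on its stop nut, pressing it there with about 15 N: never with more than 20 N, and do not jam or drop the block hard on the bar. Leave the block hanging on the bar up against the sleeve, and leave the mug and the wax tin where they are.

Things in the scene. Friction and masses are not known exactly. Their poses are not given: they have to be found in the camera images.
- hinge (a point): Fixed point on the hook's vertical hinge axis, at the height of the middle of its bar: (-24, -30, 165) mm in the board's frame, same axes.
- bar (a point): Point on the hinge axis that turns with the hook: y along the bar to its free end, z up. Steel bar 14 wide (x), 16 high (z -8 to +8), ends at y = 130 mm; its last 6 mm carry an upturned lip, top at z = +12. Folded, it lies along the panel's front, its last 45 mm past the panel's side edge, free for fingers on both faces.
- hook (a joint): Angle of the hook (rad): 0 folded flat (bar towards the board's +y), growing counter-clockwise seen from above to 1.571 at its stop, bar straight out from the board (board -x). Starts at 0 to 0.2. Stiff friction hinge (0.35 N m): stays where it is left.
- sleeve (a joint): Travel (m) towards the hinge of the dark square sleeve on the bar; starts at 0 to 0.002. It stops on a steel set nut on the bar behind it, set differently each time (stop at 0.015 to 0.031, not measured: feel it). About 6.5 N slides it, it stays where left. Its tongue enters the hinge bracket, only if the hook is within 8 degrees of fully out, and then keeps the hook out.
- window (a point): Centre of the window in the push block's upright plate; x through the plate, y along its width, z up. Plate 12 thick, 56 wide; window 20 wide, 24 high, 92 mm above the block's underside, 43 below the plate's top. Either face may lead. Hanging, the window's top edge rests on the bar, its centre 4 mm below the bar's middle.
- mug: Bystander: blue and white mug 78 x 112 mm, 92 high; origin at the centre of its underside.
- wax_tin: Bystander: green round tin, 86 across, 30 high; origin at the centre of its underside.
- push_block: Plywood push block, 0.2 to 0.4 kg, standing on the bench: sole 44 (x) x 110 (y) x 15 high with an upright plate in the middle, 135 high over all. Origin at the centre of its underside; axes as window.
- hook_board: Fixed upright plywood panel on a foot, 110 wide (y), 18 thick, top edge 195 mm above the bench. Origin: bench surface, under the middle of the panel's front face; x points into the panel, y along it, z up. The panel's sides are at y = -55 and +55 mm. The hook's hinge axis is at x -24, y -30.
- sleeve_face (a point): Centre of the sleeve's outer face (30 x 30 mm, facing the bar's free end), against which the block's plate pushes; axes as bar, on which it lies at y = 78 mm minus the sleeve's travel. The sleeve is 18 mm long.
Mind the look-alikes: they are no part of the job. What is shaped like the push_block but green is not meant.

How it is judged:
By the outcome, as a careful person would: the job done as asked, in the order asked, and still so for the second after the job is handed in, with the robot touching nothing.
It also fails if it takes over 72 s, if anything falls off the work surface, if the arm or the gripper's body presses on something with over 40 N, if the wrist force passes 120 N, or if a joint passes its speed limit or range.

### The arm

A 6-joint arm with a two-finger parallel gripper is mounted at the origin on the work surface; the furniture and walls round the work are solid. World frame = base frame: x ahead of the robot, y to its left, z up, the work surface at z = 0. Lengths are in mm, angles in degrees, forces in N, time in s.
With the tool pointing down it reaches from about 425 to 925 mm from the base axis. Payload 12.5 kg.
Tool frame: the origin (TCP) lies at the very end of the fingers, on their centre line; the grasp point (between the pads) lies 19 mm behind it; z points along the fingers, y is the line along which they close (so a half turn about z gives the same grasp; the last joint's range is limited). The gripper opens to 85 mm and grips with 20 to 120 N. Pads are 22 mm wide; open, the fingers measure 114 mm over their backs; the gripper's body (76 mm by 85 mm) begins 54 mm behind the grasp point. The pads swing forward as they close: fully open they stand 13 mm farther back than shut.
Start: joints at [60.298, 28.126, 89.318, -0, 62.55, -6.05], TCP at [250.72, 572.525, 231.327] pointing down, gripper open.
Joint ranges: [-177.58, 177.58], [-47.91, 125.51], [2.72, 160], [-65.01, 245.01], [3.68, 167.84], [-153.87, 153.87]. Speed limits (degrees/s): [127.2, 127.2, 159.86, 180, 180, 180].

### API

Orientations are given as [roll, pitch, yaw] about the fixed x, y, z axes, in that order (R = Rz(yaw) Ry(pitch) Rx(roll)).
In Python, from bench import bot gives the robot as it stands. The module is installed in compiled form; this text tells all that it offers. Calls block until the motion is done:
- bot.reach(position, orientation): joint-space move of the TCP to a pose.
- bot.move_linear(position, attitude=None, feed=150): straight line of the TCP; attitude=None keeps the orientation; feed is the mean speed in mm/s.
- bot.move_joints(angles): joint-space move.
- bot.release() and bot.clamp(newtons=None): open the fingers fully, or close them until they stop; newtons is the grip in N (None keeps the last).
- bot.pause(seconds).
- bot.ik(position, orientation): joint angles nearest the present ones, or None.
- bot.read_state(): the state.
- bot.snapshot(name): name is "side" or "top"; returns a dict with "color" (400x640x3 uint8, blue, green, red), "intrinsics" (3x3 intrinsics, pixels), "pose" (4x4, takes a point from camera to world coordinates). Camera axes: x right, y down, z forward; pixel columns grow to the right and rows downward; lengths in mm; the calibration is good to about 2 mm. A picture is of the moment at which its call begins. There is no depth.
A pose or a line that the arm cannot do raises bot.MotionError and nothing moves.
- bot.finish_job(): hands the job in; it is judged then, once.
The state is a dict: "t": time; "joints": joint angles; "dq": joint speeds; "tau": joint torques, N m; "tcp_pos": TCP position; "orientation": TCP orientation; "ft_force": force on the tool from outside, world axes, zero at the start; "torque": the same for the moment, N m; "opening": finger opening in mm; "gripper_force": force on a finger pad.
Only numpy, scipy, OpenCV 4.12 (cv2) and the standard library are available. Lean on these libraries where they do the work, as an engineer would, in place of code of your own. Each camera call takes 0.05 s, during which the arm holds its last target. There are 200 camera calls.

## Working session

There is one attempt and no reset: what is moved stays moved. The work goes in short steps, each a Python script; the robot and the scene stay as the last script left them, time stands still between calls to the robot, and variables do not carry over. Pictures are saved under pics/ and viewed, at most 10 in all, crops included, and the job is handed in when it is done.

```bash
mkdir -p pics
python3 - <<'E'
from bench import bot
import cv2,numpy as np
for n in ("side","top"):
    s=bot.snapshot(n); cv2.imwrite(f"pics/{n}0.png",s["color"]); print(n,np.round(s["intrinsics"],1).tolist(),np.round(s["pose"],3).tolist())
print(bot.read_state())
E
```

```text
side [[362.6, 0.0, 320.1], [0.0, 362.6, 199.7], [0.0, 0.0, 1.0]] [[0.993, -0.059, 0.103, 327.191], [-0.119, -0.514, 0.85, -1267.77], [0.003, -0.856, -0.517, 721.192], [0.0, 0.0, 0.0, 1.0]]
top [[409.6, 0.0, 325.6], [0.0, 409.6, 206.2], [0.0, 0.0, 1.0]] [[0.029, -0.997, 0.073, 384.634], [-1.0, -0.03, -0.01, -263.384], [0.012, -0.073, -0.997, 1350.946], [0.0, 0.0, 0.0, 1.0]]
{'t': 0.1, 'joints': array([ 6.02999986e+01,  2.81599219e+01,  8.93464935e+01, -1.02715093e-05,
        6.25502541e+01, -6.05142474e+00]), 'dq': array([-0.00310755, -0.10641225, -0.22623744, -0.03892079, -0.02272223,
        0.04789127]), 'tau': array([ 4.57733331e-03, -6.19441724e+01, -2.62026376e+01,  2.67262487e-05,
        2.88377654e-03,  4.68721723e-06]), 'tcp_pos': array([250.59220516, 572.34285865, 230.79539188]), 'orientation': array([-1.79943645e+02, -5.96509293e-03,  1.56351425e+02]), 'ft_force': array([ 0.19873156, -0.3269389 , -0.40867833]), 'torque': array([-0.01978234,  0.00033627,  0.04477757]), 'gripper_force': 0.0, 'opening': 85.12693587172771}
```

View pics/side0.png

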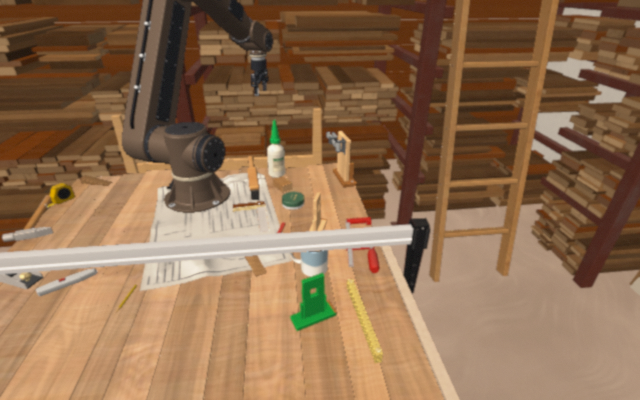

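View pics/top0.png

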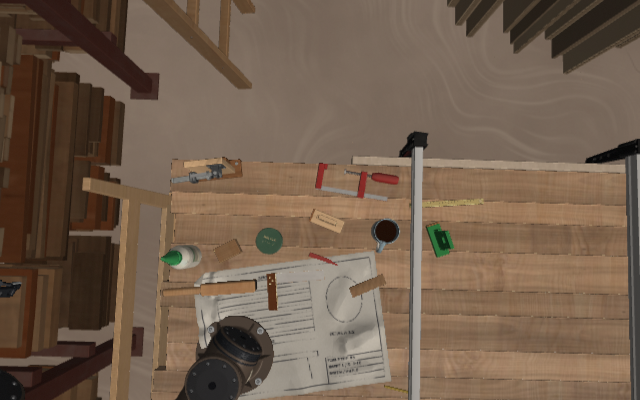

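The side view shows the hook board at about (343,160), the tin at (292,200), the mug at (313,262) behind the rail, the push block's plate at about (317,212), and the green decoy at (313,300). The top view shows the board at (205,172), the push block at (327,220), the tin at (269,240), and the mug at (385,232). I'll crop in closer.

Run:
```python
import cv2,numpy as np
t=cv2.imread("pics/top0.png");s=cv2.imread("pics/side0.png")
r=lambda im,x,y,w,h,k:cv2.resize(im[y:y+h,x:x+w],None,fx=k,fy=k,interpolation=cv2.INTER_CUBIC)
a=r(t,165,150,80,40,5);b=r(t,300,190,80,60,5)
c=r(s,320,120,50,75,4);d=r(s,275,185,70,100,4)
out=np.zeros((600,800,3),np.uint8)
for im,x,y in((a,0,0),(b,400,0),(c,0,300),(d,400,300)):
    h=min(im.shape[0],600-y);out[y:y+h,x:x+im.shape[1]]=im[:h]
cv2.imwrite("pics/crop0.png",out)
```

```text
(no output)
```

View pics/crop0.png

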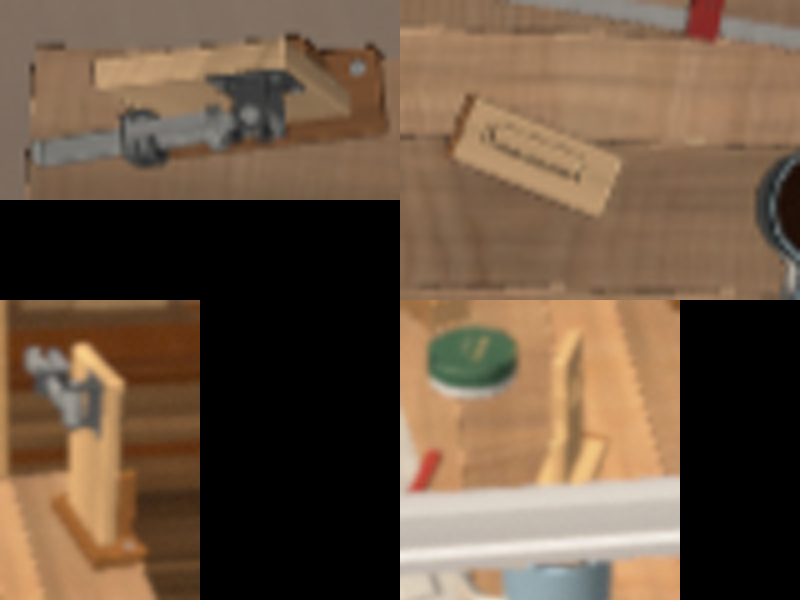

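```bash
cat > h.py <<'E'
from bench import bot
import cv2,numpy as np
np.set_printoptions(precision=1,suppress=True)
CAM={}
def load():
    for n in("side","top"):
        s=bot.snapshot(n);CAM[n]=(np.array(s["intrinsics"]),np.array(s["pose"]),s["color"])
def ray(n,u,v):
    K,T,_=CAM[n];d=T[:3,:3]@np.linalg.inv(K)@[u,v,1];return T[:3,3],d
def onz(n,u,v,z):
    o,d=ray(n,u,v);return o+d*(z-o[2])/d[2]
def proj(n,p):
    K,T,_=CAM[n];q=K@(T[:3,:3].T@(np.asarray(p)-T[:3,3]));return q[:2]/q[2]
def tri(a,b):
    (o,d),(p,e)=ray("side",*a),ray("top",*b)
    A=np.c_[d,-e];k=np.linalg.lstsq(A,p-o,rcond=None)[0];return (o+d*k[0]+p+e*k[1])/2,np.linalg.norm(o+d*k[0]-p-e*k[1])
E
python3 - <<'E'
from h import *
load()
for z in(0,15,135):print(z,onz("top",327,220,z),proj("side",onz("top",327,220,z)))
# flat thing corners in top
for u,v in((394.5-300+220,0),):pass
C=[(400+72,95),(400+222,158),(400+200,217),(400+54,150)]
for x,y in C: 
    u=300+(x-400)/5;v=190+y/5; print("thing",(u,v),onz("top",u,v,15))
# plate top in side crop: (555..582, 330..350)
for x,y in((555,355),(582,332),(568,470)):
    u=275+(x-400)/4;v=185+(y-300)/4;print("side",(u,v),onz("side",u,v,135),proj("top",onz("side",u,v,135)))
# board top edge, foot
for x,y in((97,62),(98,88),(285,40),(285,65),(40,150)):
    u=165+x/5;v=150+y/5;print("board",onz("top",u,v,195 if x!=40 else 175))
for x,y in((75,345),(122,385),(92,565),(55,505)):
    u=320+x/4;v=120+(y-300)/4;print("sideboard",u,v,onz("side",u,v,195 if y<400 else 0))
E
```

```text
0 [ 438.3 -282.3    0. ] [317.5 230.7]
15 [ 437.7 -282.1   15. ] [317.3 227.1]
135 [ 432.9 -280.4  135. ] [315.8 196. ]
thing (314.4, 209.0) [ 472.4 -239.9   15. ]
thing (344.4, 221.6) [ 434.1 -339.    15. ]
thing (340.0, 233.4) [ 395.3 -325.7   15. ]
thing (310.8, 220.0) [ 436.1 -229.3   15. ]
side (313.75, 198.75) [ 424.8 -296.5  135. ] [332.3 222.9]
side (320.5, 193.0) [ 450.2 -263.1  135. ] [321.3 214. ]
side (317.0, 227.5) [ 417.7 -451.6  135. ] [384.4 226.8]
board [582.1 130.  195. ]
board [567.2 128.6 195. ]
board [598.1  24.2 195. ]
board [583.7  23.5 195. ]
board [533.3 166.7 175. ]
sideboard 338.75 131.25 [571.8 125.1 195. ]
sideboard 350.5 141.25 [599.   13.6 195. ]
sideboard 343.0 186.25 [576.7  12.6   0. ]
sideboard 333.75 171.25 [559.6 152.1   0. ]
```

Run:
```python
from h import *
load()
print("rail end",tri((415,235),(415,148)), "rail far",[onz("top",418,380,z) for z in(100,300)],onz("side",100,250,300))
for n,uv,z in(("tin",(269,240),30),("mug",(385,232),92),("bottle",(185,257),100)):print(n,onz("top",*uv,z))
yaw=np.radians(8.8);o=np.array([575.4,76]);R=np.array([[np.cos(yaw),-np.sin(yaw)],[np.sin(yaw),np.cos(yaw)]])
h=o+R@[-24,-30];print("hinge",h)
d=R@[-1,0]
def t(p,a):
    q=bot.ik(list(map(float,p)),a);print(np.array(p),a,None if q is None else np.array(q))
for r in(120,130,140,145,150,155,160):t([*(h+d*r),172],[180,0,188.8])
for p in(10,-10,15,-15): t([*(h+d*150),172],[180,p,188.8])
t([*(h+d*106),146],[180,0,188.8]); t([*(h+R@[0,106]),146],[180,0,98.8]); t([434,-283,97],[180,0,158])
b=h+R@[0,106]
for z in(146,153,165,177): print(proj("side",[*(h+R@[0,130]),z]),proj("top",[*(h+R@[0,130]),z]))
```

```text
rail end (array([ 660.2, -537.5,  151.1]), np.float64(12.013775298737118)) rail far [array([ -34. , -565.6,  100. ]), array([  32.9, -517.2,  300. ])] [  -8.3 -706.   300. ]
tin [367.4 -97.7  30. ]
mug [ 403.  -460.3   92. ]
bottle [309.8 144.9 100. ]
hinge [556.3  42.7]
[437.7  24.3 172. ] [180, 0, 188.8] [  -5.5   18.   118.4    0.    43.6 -104.3]
[427.8  22.8 172. ] [180, 0, 188.8] [  -5.8   17.3  119.7    0.    43.  -104.6]
[417.9  21.3 172. ] [180, 0, 188.8] [  -6.1   16.5  120.9    0.    42.5 -104.9]
[413.   20.5 172. ] [180, 0, 188.8] [  -6.3   16.2  121.5    0.    42.3 -105.1]
[408.   19.7 172. ] [180, 0, 188.8] [  -6.5   15.8  122.1    0.    42.  -105.3]
[403.1  19.  172. ] [180, 0, 188.8] [  -6.7   15.4  122.7    0.    41.8 -105.5]
[398.2  18.2 172. ] [180, 0, 188.8] [  -6.9   15.1  123.4    0.    41.6 -105.7]
[408.   19.7 172. ] [180, 10, 188.8] [  -8.4   12.9  127.7    5.9   29.9 -112.1]
[408.   19.7 172. ] [180, -10, 188.8] [  -5.    19.4  116.9   -3.    53.5 -101.9]
[408.   19.7 172. ] [180, 15, 188.8] [  -9.5   11.9  130.7   11.7   23.6 -118.4]
[408.   19.7 172. ] [180, -15, 188.8] [  -4.4   21.4  114.4   -4.    58.9 -100.7]
[451.5  26.5 146. ] [180, 0, 188.8] [  -5.    21.5  118.3    0.    40.2 -103.8]
[540.1 147.4 146. ] [180, 0, 98.8] [  8.5  28.8 103.8  -0.   47.4  -0.3]
[ 434 -283   97] [180, 0, 158] [ -40.4   30.3  111.9    0.    37.8 -108.4]
[328.4 138.7] [175.1 180.3]
[328.5 137.2] [174.2 180. ]
[328.5 134.5] [172.8 179.4]
[328.5 131.8] [171.3 178.8]
```

```bash
cat >> h.py <<'E'
yaw=np.radians(8.8);R2=lambda a:np.array([[np.cos(a),-np.sin(a)],[np.sin(a),np.cos(a)]])
H=np.array([556.3,42.7])
def st(m=""):
    s=bot.read_state();print(m,"t%.1f"%s["t"],s["tcp_pos"],s["orientation"],"F",s["ft_force"],"M",s["torque"],"op %.1f gf %.1f"%(s["opening"],s["gripper_force"]));return s
E
python3 - <<'E'
from h import *
p=H+R2(yaw+.03)@[0,106]; A=[180,0,100.5]
bot.reach([*p,250],A);st()
bot.move_linear([*p,147],A,feed=120);s=st()
cv2.imwrite("pics/a_top.png",cv2.resize(bot.snapshot("top")["color"][130:210,150:260],None,fx=6,fy=6,interpolation=cv2.INTER_CUBIC))
bot.clamp(30);st()
E
```

```text
t2.2 [536.8 147.7 250. ] [-180.    -0.   100.6] F [-0.5 -0.7 -0.5] M [-0.  0. -0.] op 85.6 gf 0.0
 t3.2 [537.3 147.1 147.6] [179.9   0.  100.5] F [ 0.   0.5 -0.3] M [ 0.  -0.1  0. ] op 85.6 gf 0.0
 t3.9 [537.  146.9 147.2] [180.    0.  100.5] F [-0.6 -0.5  2.8] M [-0.   0.   0.1] op 13.4 gf 33.4
```

View pics/a_top.png

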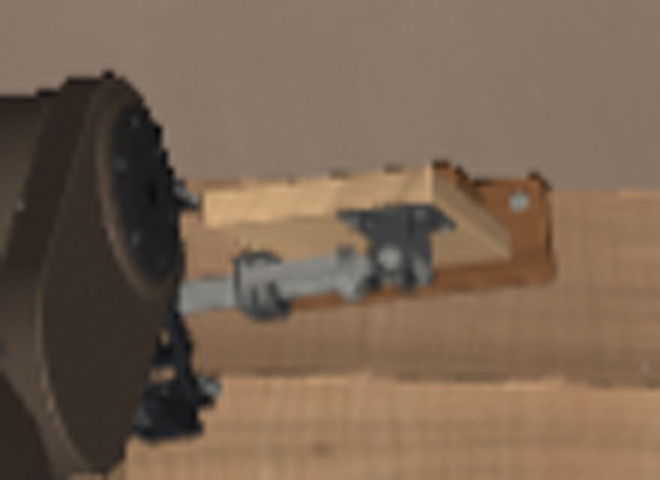

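The top view shows the bar at (200,295) running into the fingers, and they closed to 13.4 mm, so the bar is gripped. Now I'll swing it.

Run:
```python
from h import *
s=bot.read_state();p=s["tcp_pos"];v=p[:2]-H;a0=np.degrees(np.arctan2(v[1],v[0]));r=np.hypot(*v);print(a0,r)
off=s["orientation"][2]-a0
F0=s["ft_force"]
for a in list(np.arange(a0+8,183,8))+list(np.arange(184,196,1.5)):
    c,sn=np.cos(np.radians(a)),np.sin(np.radians(a))
    bot.move_linear([*(H+r*np.array([c,sn])),147],[180,0,a+off],feed=80)
    s=bot.read_state();F=s["ft_force"];ft=F[:2]@[-sn,c];fr=F[:2]@[c,sn]
    print("%.1f t%.1f tang %.1f rad %.1f Mz %.2f"%(a,s["t"],ft,fr,s["torque"][2]),s["tcp_pos"],s["orientation"][2])
    if a>180 and ft<-12 or np.linalg.norm(F)>25: break
```

```text
100.47924630518 106.01375271522103
108.5 t4.2 tang 0.4 rad -0.4 Mz 0.23 [522.8 143.2 147.1] 108.37592084684417
116.5 t4.5 tang 0.2 rad -1.0 Mz 0.26 [509.4 137.6 147.1] 116.27638148233403
124.5 t4.9 tang 0.2 rad -2.0 Mz 0.31 [496.8 130.2 147.1] 124.27855663657611
132.5 t5.2 tang 0.4 rad -3.0 Mz 0.40 [485.3 120.9 147.1] 132.31662759318164
140.5 t5.5 tang -0.3 rad -3.7 Mz 0.27 [475.2 110.2 147.1] 140.36764616845377
148.5 t5.9 tang 0.2 rad -4.3 Mz 0.40 [466.7  98.2 147.1] 148.40458229082293
156.5 t6.2 tang -0.4 rad -5.3 Mz 0.45 [460.1  85.  147.1] 156.42372905637805
164.5 t6.5 tang 0.4 rad -6.0 Mz 0.42 [455.3  71.1 147.1] 164.43002142784167
172.5 t6.9 tang -2.5 rad -6.8 Mz 0.45 [452.5  56.7 147.1] 172.42154920565346
180.5 t7.2 tang -1.4 rad -7.8 Mz 0.44 [451.8  42.  147.1] -179.5732398674749
184.0 t7.5 tang -2.0 rad -8.7 Mz 0.51 [452.2  35.6 147.1] -176.04292733054245
185.5 t7.7 tang -2.5 rad -8.4 Mz 0.44 [452.4  33.  147.1] -174.55747190240453
187.0 t8.0 tang -2.4 rad -8.8 Mz 0.45 [452.7  30.4 147.1] -173.0556011615589
188.5 t8.2 tang -17.0 rad -10.7 Mz -0.09 [452.9  28.9 147.1] -171.66284068516757
```

Run:
```python
from h import *
st("hold");bot.release();s=st("rel")
p=s["tcp_pos"];bot.move_linear([p[0],p[1],290],feed=200)
A=[180,0,158]
bot.reach([434,-283,220],A);st()
load()
t,sd=CAM["top"][2],CAM["side"][2]
cv2.imwrite("pics/t1.png",t);cv2.imwrite("pics/s1.png",sd)
r=lambda im,x,y,w,h,k:cv2.resize(im[y:y+h,x:x+w],None,fx=k,fy=k,interpolation=cv2.INTER_CUBIC)
cv2.imwrite("pics/c1.png",np.vstack([np.hstack([r(t,170,150,80,60,5),r(t,290,180,80,60,5)]),np.hstack([r(sd,295,120,80,60,5),r(sd,275,175,80,60,5)])]))
```

```text
hold t8.2 [452.9  28.9 147.1] [ 179.9    0.2 -171.7] F [ 8.1 18.4  0.3] M [ 2.7 -1.2 -0.1] op 13.7 gf 33.7
rel t8.9 [451.4  27.  147. ] [ 180.    -0.  -171.5] F [-0.5 -0.5 -0.1] M [ 0. -0.  0.] op 85.3 gf 0.0
 t11.0 [ 434.3 -282.2  220.1] [180.   -0.  158.1] F [-0.1 -0.9 -0.3] M [ 0. -0. -0.] op 85.2 gf 0.0
```

View pics/c1.png

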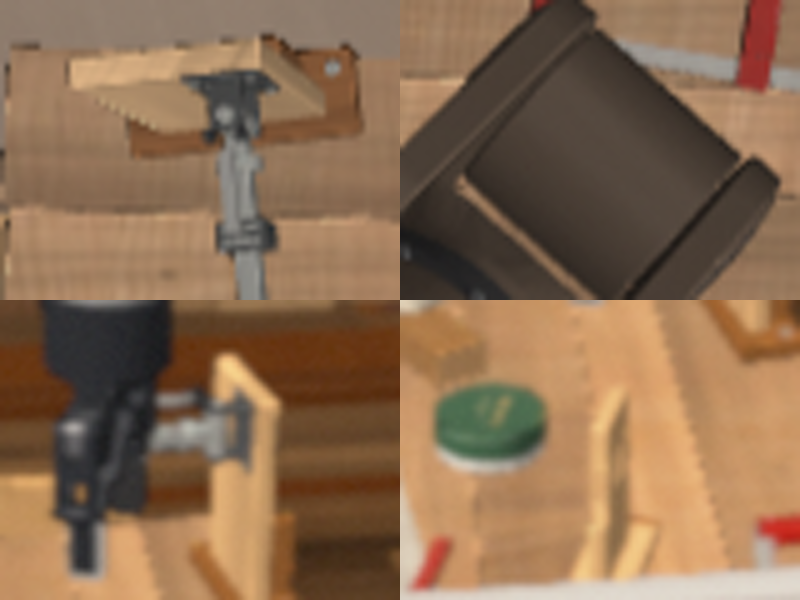

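The top crop shows the hook straight out, from the hinge at (225,113) to the bar at (250,290). The side crop shows the block's plate still upright. Next is the grasp.

Run:
```python
from h import *
A=[180,0,158]
bot.move_linear([434,-282,80],A,feed=120);st("down")
bot.clamp(25);st("c25");bot.clamp(70);st("c70")
s=bot.read_state();p=s["tcp_pos"]
bot.move_linear([p[0],p[1],p[2]+10],feed=60);bot.pause(.3);st("lift")
bot.move_linear([p[0],p[1],290],feed=150);st("up")
```

```text
down t12.4 [ 434.2 -282.2   80.5] [-180.     0.1  158. ] F [-0.2 -0.2  0.3] M [-0.  0.  0.] op 85.5 gf 0.0
c25 t12.8 [ 434.2 -282.1   80.5] [-180.    0.  158.] F [-1.2  0.5  6. ] M [-0.2  0.2 -0.1] op 55.3 gf 30.2
c70 t13.0 [ 434.2 -282.1   80.6] [-180.     0.1  158. ] F [0.1 1.9 9.8] M [-0.1  0.4 -0.1] op 55.3 gf 72.3
lift t13.6 [ 434.1 -282.1   90.4] [180.  -0. 158.] F [ 0.1  0.8 -3.1] M [ 0.  0. -0.] op 54.9 gf 74.6
up t15.1 [ 434.  -281.9  289.3] [180.   -0.1 158. ] F [ 0.1 -0.4 -4.3] M [ 0. -0.  0.] op 54.9 gf 74.7
```

Run:
```python
from h import *
load();t=CAM["top"][2]
P0=np.array([452.9,28.9]);a=np.radians(188.3);d=np.array([np.cos(a),np.sin(a)])
im=cv2.resize(t[160:260,180:280],None,fx=6,fy=6,interpolation=cv2.INTER_CUBIC)
for off in(-7,7):
    for r in np.arange(-80,26,4):
        q=proj("top",[*(P0+d*r+off*np.array([-d[1],d[0]])),173]);cv2.circle(im,tuple(int(x) for x in((q-[180,160]+.5)*6)),1,(0,0,255),-1)
cv2.imwrite("pics/c2.png",im)
hsv=cv2.cvtColor(t,cv2.COLOR_BGR2HSV)
# bar centre per row by low saturation
for v in range(195,232,3):
    row=hsv[v,200:245,1];m=np.where(row<60)[0]+200
    if len(m)>1:
        q=onz("top",(m.min()+m.max())/2,v,173);e=q[:2]-P0
        print(v,m.min(),m.max(),q,"along %.1f lat %.1f"%(e@d,e@[-d[1],d[0]]))
```

```text
195 213 224 [494.1  34.6 173. ] along -41.6 lat 0.3
198 214 224 [485.5  32.7 173. ] along -32.8 lat 0.9
201 217 222 [476.9  30.9 173. ] along -24.0 lat 1.5
204 217 222 [468.2  30.5 173. ] along -15.4 lat 0.7
207 218 222 [459.7  28.6 173. ] along -6.6 lat 1.2
210 218 222 [451.   28.2 173. ] along 2.0 lat 0.4
213 218 223 [442.4  26.4 173. ] along 10.7 lat 1.0
216 218 223 [433.8  26.  173. ] along 19.3 lat 0.2
```

View pics/c2.png

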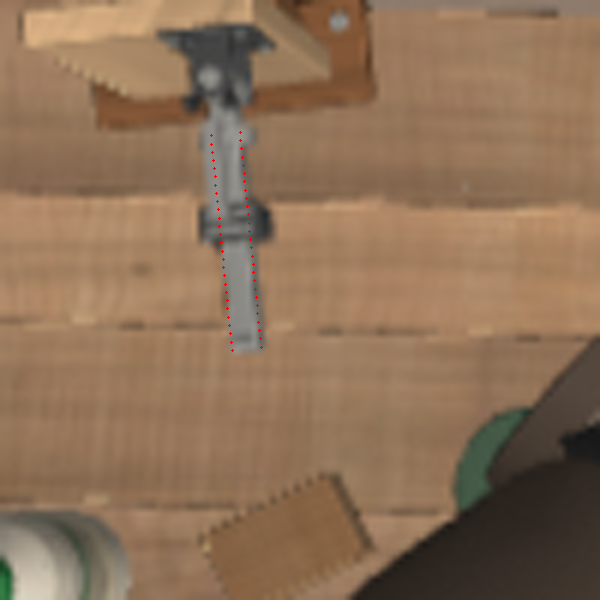

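The red overlay of the bar line agrees with the picture to about 1 mm, and the tip is near (247,350), about 25 mm beyond the grip point. Next I'll stage the block and thread it on.

```bash
cat >> h.py <<'E'
P0=np.array([452.9,28.9]);_a=np.radians(188.3);D=np.array([np.cos(_a),np.sin(_a)]);N=np.array([-D[1],D[0]])
AT=[180,0,188.3]
def go(al,z,feed=60,lat=0.):   # z = window centre height relative to the bar's middle
    bot.move_linear([*(P0+D*al+N*lat),165+z-11.4],AT,feed=feed)
def f(m,F0):
    s=bot.read_state();F=s["ft_force"]-F0;e=s["tcp_pos"][:2]-P0
    print(m,"t%.2f al %.1f lat %.1f z %.1f | push %.1f lat %.1f up %.1f M"%(s["t"],e@D,e@N,s["tcp_pos"][2]+11.4-165,F[:2]@D,F[:2]@N,F[2]),s["torque"]);return F[:2]@D,F[:2]@N,F[2]
E
python3 - <<'E'
from h import *
bot.reach([*(P0+D*56),290],AT)
go(56,2,120);bot.pause(.3);F0=bot.read_state()["ft_force"];np.save("F0.npy",F0);f("stage",F0)
for al in(45,38,34,30,27,24,21,18,15,12,8,4,0):
    go(al,2.3,50);x=f(al,F0)
    if max(map(abs,x))>5:print("stop");break
E
```

```text
stage t17.91 al 55.9 lat 0.0 z 2.3 | push 0.0 lat 0.0 up 0.0 M [ 0.  0. -0.]
45 t18.27 al 44.7 lat -0.0 z 2.2 | push -0.5 lat -0.0 up 1.3 M [0.1 0.  0. ]
38 t18.57 al 37.7 lat 0.0 z 2.3 | push -0.4 lat 0.3 up 0.7 M [0. 0. 0.]
34 t18.82 al 33.9 lat 0.0 z 2.3 | push -0.6 lat -0.6 up 1.2 M [ 0. -0.  0.]
30 t19.07 al 29.8 lat 0.0 z 2.3 | push 0.0 lat 0.2 up 1.2 M [ 0.  0. -0.]
27 t19.32 al 26.9 lat -0.0 z 2.3 | push -0.5 lat -0.6 up 1.1 M [0.  0.1 0. ]
24 t19.57 al 23.9 lat -0.0 z 2.3 | push -0.9 lat -0.5 up 1.1 M [-0.   0.1 -0. ]
21 t19.82 al 20.8 lat 0.0 z 2.3 | push -0.9 lat -1.1 up 0.5 M [ 0. -0.  0.]
18 t20.07 al 17.9 lat 0.0 z 2.3 | push -0.4 lat -0.1 up 0.1 M [ 0. -0. -0.]
15 t20.32 al 14.8 lat 0.0 z 2.3 | push -0.7 lat -1.1 up 0.5 M [ 0.  0. -0.]
12 t20.57 al 11.8 lat 0.0 z 2.3 | push -0.1 lat -0.4 up 0.2 M [ 0. -0.  0.]
8 t20.82 al 7.7 lat 0.0 z 2.3 | push 0.2 lat -0.4 up 0.9 M [ 0.   0.1 -0. ]
4 t21.07 al 3.8 lat 0.0 z 2.3 | push -0.8 lat -1.0 up 0.9 M [ 0. -0.  0.]
0 t21.32 al -0.2 lat 0.0 z 2.3 | push -1.0 lat -1.0 up 0.2 M [-0. -0.  0.]
```

```bash
cat >> h.py <<'E'
def fav(F0,n=4):
    v=[]
    for _ in range(n):
        bot.pause(.02);s=bot.read_state();v.append([*(s["ft_force"]-F0),*s["tcp_pos"],s["t"]])
    v=np.mean(v,0);F=v[:3];e=v[3:5]-P0
    return F[:2]@D,F[:2]@N,F[2],e@D,v[5]+11.4-165,v[6]
E
python3 - <<'E'
from h import *
go(0,-3,25);bot.pause(.2);F0=bot.read_state()["ft_force"]
F0=F0+np.array([0,0,0.]);
v=[];
for _ in range(8):
    bot.pause(.02);v.append(bot.read_state()["ft_force"])
F0n=np.mean(v,0);print("change",F0n-np.load("F0.npy"));np.save("F1.npy",F0n);F0=F0n
go(-14,-3,50);print(np.array(fav(F0)))
al=-14.
while al>-62:
    al-=1.0; go(al,-3,20); r=fav(F0); print("cmd %.1f"%al,np.array(r))
    if r[0]>8.5 or abs(r[1])>4 or abs(r[2])>5: break
E
```

```text
change [0.7 0.5 1.2]
[  0.1   0.1  -0.1 -13.9  -3.1  22.5]
cmd -15.0 [ -0.3  -0.2  -0.2 -14.9  -3.   22.8]
cmd -16.0 [ -0.4   0.1   0.  -16.   -3.   23.1]
cmd -17.0 [  0.3  -0.2  -0.3 -17.   -3.   23.4]
cmd -18.0 [ -0.2   0.1   0.1 -18.   -3.   23.8]
cmd -19.0 [  0.2  -0.5  -0.3 -19.   -3.   24.1]
cmd -20.0 [ -0.    0.5  -0.3 -20.   -3.   24.4]
cmd -21.0 [  4.1   0.9   1.5 -20.6  -3.1  24.7]
cmd -22.0 [  5.5   0.6   1.8 -21.4  -3.1  25. ]
cmd -23.0 [  5.6   0.5   2.3 -22.4  -3.1  25.3]
cmd -24.0 [  5.1   0.2   2.3 -23.4  -3.1  25.6]
cmd -25.0 [  5.8   0.4   1.8 -24.4  -3.1  26. ]
cmd -26.0 [  5.9   0.9   2.  -25.4  -3.1  26.3]
cmd -27.0 [  5.8   0.8   1.9 -26.4  -3.1  26.6]
cmd -28.0 [  5.9   1.    2.  -27.4  -3.1  26.9]
cmd -29.0 [  6.2   0.6   1.7 -28.4  -3.1  27.2]
cmd -30.0 [  6.1   0.7   2.  -29.4  -3.1  27.6]
cmd -31.0 [  5.9   0.4   2.4 -30.4  -3.1  27.9]
cmd -32.0 [  5.4   0.9   2.3 -31.4  -3.1  28.2]
cmd -33.0 [  5.5   0.5   1.6 -32.4  -3.1  28.5]
cmd -34.0 [  5.9   1.    2.2 -33.4  -3.1  28.8]
cmd -35.0 [  5.2   0.4   1.8 -34.4  -3.1  29.1]
cmd -36.0 [  5.7   0.8   2.2 -35.4  -3.1  29.5]
cmd -37.0 [  5.4   0.6   2.6 -36.4  -3.1  29.8]
cmd -38.0 [  5.6   0.6   1.9 -37.4  -3.1  30.1]
cmd -39.0 [  5.9   1.    2.1 -38.4  -3.1  30.4]
cmd -40.0 [  5.9   0.8   1.7 -39.4  -3.1  30.7]
cmd -41.0 [  5.4   0.6   2.3 -40.4  -3.1  31. ]
cmd -42.0 [  5.8   0.4   2.1 -41.4  -3.1  31.4]
cmd -43.0 [  5.5   0.7   2.6 -42.4  -3.1  31.7]
cmd -44.0 [  5.6   0.8   2.  -43.4  -3.1  32. ]
cmd -45.0 [  5.4   1.    1.9 -44.4  -3.1  32.3]
cmd -46.0 [  5.4   0.4   2.4 -45.4  -3.1  32.6]
cmd -47.0 [  6.2   0.8   1.9 -46.4  -3.1  32.9]
cmd -48.0 [  6.1   0.5   1.9 -47.4  -3.1  33.2]
cmd -49.0 [  6.1   0.9   1.9 -48.4  -3.1  33.6]
cmd -50.0 [  5.7   0.6   2.1 -49.4  -3.1  33.9]
cmd -51.0 [  9.6   1.4   3.8 -49.6  -3.2  34.2]
```

Contact came at −20.5 and the stop at about −49.5, so the travel is about 29 mm. Now I'll press in fine steps to 15 N.

Run:
```python
from h import *
F0=np.load("F1.npy");al=-51.
for _ in range(16):
    al-=.2; go(al,-3,8); r=fav(F0,6); print("cmd %.1f"%al,np.array(r))
    if r[0]>14.6: break
bot.pause(.5);print(np.array(fav(F0,10)));st()
```

```text
cmd -51.2 [ 10.4   1.4   4.  -49.6  -3.3  34.5]
cmd -51.4 [ 11.4   1.5   5.  -49.6  -3.3  34.9]
cmd -51.6 [ 12.6   1.9   5.2 -49.6  -3.3  35.2]
cmd -51.8 [ 13.5   2.6   5.7 -49.6  -3.3  35.6]
cmd -52.0 [ 15.1   2.3   6.3 -49.7  -3.4  35.9]
[ 14.8   2.1   6.3 -49.7  -3.4  36.6]
 t36.6 [502.   36.2 150.2] [ 180.    -0.3 -171.7] F [-13.8  -3.9   4.2] M [-0.8  2.1 -0.2] op 55.1 gf 75.2
```

Run:
```python
from h import *
F0=np.load("F1.npy")
for al in(-51.2,-50.6,-50.2,-49.9):
    go(al,-3,10); print("cmd",al,np.array(fav(F0,5)))
z=-3
for _ in range(10):
    z-=.25; go(-49.9,z,8); r=fav(F0,5); print("z %.2f"%z,np.array(r))
    if r[2]>4: break
```

```text
cmd -51.2 [ 10.4   1.3   3.  -49.6  -3.3  36.9]
cmd -50.6 [  6.5   1.    1.4 -49.6  -3.3  37.3]
cmd -50.2 [  5.5   0.1  -0.4 -49.6  -3.3  37.6]
cmd -49.9 [  5.3   0.1  -2.8 -49.6  -3.2  37.9]
z -3.25 [  5.7  -0.   -0.  -49.6  -3.3  38.3]
z -3.50 [  6.6   0.    0.8 -49.6  -3.4  38.6]
z -3.75 [  6.8   0.1   1.8 -49.6  -3.6  38.9]
z -4.00 [  6.6  -0.5   2.5 -49.6  -3.8  39.3]
z -4.25 [  6.6   0.    2.9 -49.6  -4.   39.6]
z -4.50 [  8.2   0.3   5.2 -49.6  -4.1  39.9]
```

Run:
```python
from h import *
F0=np.load("F1.npy")
go(-49.5,-4.4,8);print(np.array(fav(F0,5)))
bot.release();bot.pause(.2);s=st("rel")
p=s["tcp_pos"];bot.move_linear([p[0],p[1],300],feed=100);st("up")
bot.reach([300,400,320],[180,0,156]);bot.pause(.3)
load();t,sd=CAM["top"][2],CAM["side"][2]
r=lambda im,x,y,w,h,k:cv2.resize(im[y:y+h,x:x+w],None,fx=k,fy=k,interpolation=cv2.INTER_CUBIC)
cv2.imwrite("pics/c3.png",np.hstack([r(t,170,150,80,80,5),r(sd,295,120,80,80,5)]))
q=lambda al:proj("top",[*(P0+D*al),200])
print(q(-49.6),st()["t"])
```

```text
[  5.9  -0.6   4.1 -49.6  -4.1  40.3]
rel t40.9 [502.   36.  149.2] [-180.     0.  -171.7] F [-0.6 -0.7 -0.1] M [-0.  0. -0.] op 85.7 gf 0.0
up t42.6 [501.9  36.  299.5] [ 180.    -0.1 -171.7] F [-0.5  0.4  0.6] M [ 0. -0.  0.] op 85.4 gf 0.0
 t44.5 [300.2 399.8 320. ] [-180.   -0.  156.] F [ 0.2 -0.2  0.1] M [ 0. -0. -0.] op 85.3 gf 0.0
[215.7 191.3] 44.525
```

View pics/c3.png

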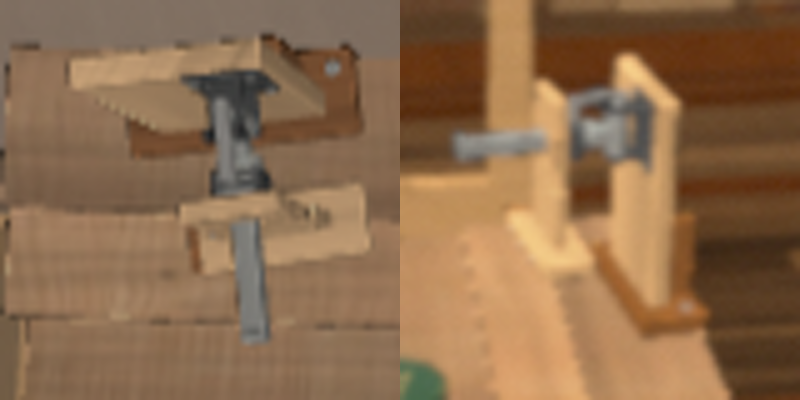

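The picture shows the block hanging level on the bar, with its plate at (235,205) up against the sleeve at (240,185) and the hook fully out. I'm handing it in.

```bash
python3 -c "
from bench import bot
print(bot.finish_job())"
```

```text
the job is handed in; nothing more can be done
None
```

I swung the hook out to its stop, pushed the sleeve about 29 mm onto its nut and pressed it there at about 15 N, left the block hanging against the sleeve with the mug and wax tin untouched, and handed the job in at about 45 s.

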